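Fit the length stop on the cutter's gauge bar

TASK

Fit the loose length stop on the cutting machine: hang it astride the horizontal gauge bar, sitting fully down on the bar with its round anvil pointing to the cutting head; set it down, do not drop it. Then screw the stop's knurled nut down (clockwise) until it bottoms out, back it off a quarter turn, and finish with the gripper still holding the nut there, the stop hanging fully seated. Leave the spray can, the wash bottle and the meter where they are.

Things in the scene. Friction and masses are not known exactly. Their poses are not given: they have to be found in the camera images.
- stop: The loose length stop: aluminium saddle block like an upside-down U, 46 mm across (own x), 56 long (own y), 42 high, 0.32 to 0.44 kg with nut. Starts upright on its two legs on the table, left or right of the machine, own y within 0.6 rad of world +y. Origin: centre of the underside, level with the leg ends; own z up. Outer faces at own x = +-23 mm are flat and free to grip. Anvil on its +y end.
- slot_roof (a point): Centre of the roof of the stop's slot, 28 mm above the stop's origin. The slot runs along own y, open at both ends and below: 15 mm wide, 28 mm deep, with a lead-in that widens its mouth to about 22 mm. The legs either side are 15.5 mm thick; the block over the roof is 14 mm thick. Seated, the roof rests on the bar's top edge.
- anvil_tip (a point): Tip of the anvil, a dark steel pin 12 mm in diameter that juts 14 mm from the stop's +y end face, low on its -x leg: at own (-15, 42, 11) mm of the stop.
- clamp_nut: The round knurled steel nut on the stop's top, 32 mm diameter, 24 mm high, axis vertical over the stop's centre. Origin: centre of its underside, 42 mm above the stop's origin when bottomed out and 3 mm more per full turn backed off. It stays on its stud; the stud, fixed in the block, ends 74 mm above the stop's origin.
- nut_mid (a point): On the nut's axis, 12 mm above its underside, half its height.
- nut_turn (a joint): Turn of the nut on the stop, rad: 0 = bottomed out on the saddle (a hard stop), growing as it is unscrewed (counterclockwise seen from above). It starts between 2.1 and 3.0, and turns with a slight drag of about 0.05 N m, staying where it is left. Right-hand thread, 3 mm per turn.
- cutter: The bench cutting machine, fixed on the table: pale housing 210 mm deep (x), 330 wide (y), bed 75 mm high, with the gauge bar on it and, at own y = 94 to 154 mm, x = -79 to 98 mm, the cutting head: two pillars 203 mm high with a crosshead. Origin: under the gauge bar at table height, mid-width; own z up; yaw within 0.25 rad.
- bar_top (a point): Middle of the gauge bar's top edge, 135 mm above the table; axes as the cutter's. The bar is a steel flat on edge, 12 mm thick (x), 30 tall, straight along y, 30 mm of air under it. Free length: from 110 mm on the -y side (end bracket, 36 mm wide, 8 mm lower than the bar) to 120 mm on the +y side (cutting head).
- spray_can: Upright aerosol can, 52 mm diameter, 170 mm tall, loose on the table on the other side of the machine from the stop. Origin: centre of its foot. Not to be disturbed.
- wash_bottle: Upright clear wash bottle with a spout, 60 mm diameter, about 148 mm tall, loose on the table beyond the machine as seen from the robot. Origin: centre of its foot. Not to be disturbed.
- meter: Hand multimeter lying flat, 165 x 80 x 35 mm, loose on the table beyond the machine as seen from the robot. Origin: centre of its underside. Not to be disturbed.
Not all that is in view belongs to the job. What is meant by the stop is not blue, and is the smaller of those in its own colour.

How it is judged (in metres and radians):
On the way, in this order (a step that is already met when the one before it is completed fails the run):
1. the stop hangs on the gauge bar, fully seated, anvil to the cutting head, its nut not yet screwed home (z of stop in the frame of bar_top between -0.031 and -0.025 m and x of stop in the frame of bar_top between -0.005 and 0.005 m and y of stop in the frame of bar_top between -0.095 and 0.095 m and angle between the y axis of stop and the y axis of bar_top, either way round below 0.15 rad and angle between stop's own z axis and vertical below 0.1 rad and x of anvil_tip in the frame of bar_top below 0 m and value of joint nut_turn above 0.5 rad), for 0.2 s.
2. the nut is bottomed out with the stop on the bar (value of joint nut_turn below 0.1 rad and z of stop in the frame of bar_top below -0.022 m and x of stop in the frame of bar_top between -0.005 and 0.005 m), for 0.1 s.
At the end, for the whole second after the job is handed in: Nut 1.57 +- 0.3 rad off bottom, gripped (over 3 N, within 20 mm of its axis); stop on the bar, seated within 3 mm in height and 5 mm across, 0.15 rad of the bar's line, 0.1 rad of upright, anvil to the cutting head, at rest; can, bottle and meter moved under 30 mm (value of joint nut_turn between 1.27 and 1.87 rad and contact force between the fingers and clamp_nut above 3 N and horizontal distance between the grasp point and nut_mid below 0.02 m and z of stop in the frame of bar_top between -0.031 and -0.025 m and x of stop in the frame of bar_top between -0.005 and 0.005 m and y of stop in the frame of bar_top between -0.095 and 0.095 m and x of anvil_tip in the frame of bar_top below 0 m and angle between the y axis of stop and the y axis of bar_top, either way round below 0.15 rad and angle between stop's own z axis and vertical below 0.1 rad and linear speed of stop below 0.02 m/s and angular speed of clamp_nut below 0.1 rad/s and distance of each of spray_can, wash_bottle, meter from where it was at the start of the episode below 0.03 m); the arm keeps its last pose, push and grip.
It fails at once if the stop is dropped (contact force between the fingers and stop below 0.05 N and linear speed of stop above 0.5 m/s).
It fails at once if a bystander is disturbed (distance of any of spray_can, wash_bottle, meter from where it was at the start of the episode above 0.03 m).
It also fails if it takes over 72 s, if anything falls off the work surface, if the arm or the gripper's body presses on something with over 40 N, if the wrist force passes 120 N, or if a joint passes its speed limit or range.

ROBOT

A 6-joint arm with a two-finger parallel gripper is mounted at the origin on the work surface. World frame = base frame: x ahead of the robot, y to its left, z up, the work surface at z = 0. Lengths are in mm, angles in rad, forces in N, time in s.
With the tool pointing down it reaches from about 300 to 850 mm from the base axis. Payload 4.2 kg.
Tool frame: the origin (TCP) lies at the very end of the fingers, on their centre line; the grasp point (between the pads) lies 19 mm behind it; y points along the fingers, x is the direction in which the jaws open and shut, and the axes are right-handed (so a half turn about y gives the same grasp; the last joint's range is limited). The gripper opens to 91 mm and grips with 3 to 60 N. Pads are 32 mm wide; open, the fingers measure 118 mm over their backs; the gripper's body (76 mm by 178 mm) begins 60 mm behind the grasp point.
Start: joints at [-1.122, 0.32, 1.565, -0, 1.257, -0.02], TCP at [259.8, -512.979, 213.976] pointing down, gripper open.
Joint ranges: [-3.11, 3.11], [-0.84, 2.01], [0.21, 2.61], [-1.34, 4.49], [0.05, 2.63], [-2.56, 2.56]. Speed limits (rad/s): [2.57, 2.57, 3.14, 3.14, 3.14, 3.14].

INTERFACE

Orientations are given as a unit quaternion [w, x, y, z].
In Python, from workcell import env gives the robot as it stands.
- The arm moves only by the shell command python3 -m creep 'ROWS' [FORCE]. ROWS is JSON, a list that holds one entry, the list of rows, each a list of 7 numbers: the turn, a rotation vector about the tool's x, y, z each as a share of 60 degrees, from -1 to 1, then the shift along the tool's x, y, z each as a share of 0.12 m, from -1 to 1, then the opening, from 0 (shut) to 1 (fully open). In form: [[[wx, wy, wz, dx, dy, dz, hand], ...]]. A call has 1 to 5 rows; each row is the pose to reach, as a shift and turn from the pose commanded when the call began, along the tool's axes at that moment; what a row does not reach only later rows make up. A row lasts 1/12 s, in which the tool goes at most 41.7 mm and 7.16 degrees, less where a joint would pass 70% of its speed; a pose out of reach is approached as far as the arm can. A call with a number of a shift or a turn outside -1 to 1 is refused whole. A call with a gripper value outside its range is refused whole. The fingers move at their own pace and stop on an object; FORCE is the grip in N (left out, the last holds). Time passes only in rows, so rows that repeat a pose let the fingers close. It gives the time, the measured TCP pose, the force and the opening at its end, in the units of the state.
- env.get_state(): the state, without advancing time (a new reading comes with each control period).
- env.snapshot(name): name is "scene" or "top"; returns (picture, depth): 384x512x3 uint8, blue, green, red; 384x512 float32, mm along the optical axis (not along the pixel's ray), 0 where there is no reading.
- env.camera_params(name): a dict with "fx", "fy", "cx", "cy" (pixels), "rvec" (rotation vector, rad) and "tvec" (3), from world to camera coordinates, as OpenCV has them. Camera axes: x right, y down, z forward; pixel columns grow to the right and rows downward; lengths in mm; the calibration is good to about 2 mm. A picture is of the moment at which its call begins. camera_params takes no time and is no camera call.
- env.close_job(): hands the job in, once; it reports no verdict.
The state is a dict: "time_s": time; "joint_pos": joint angles; "dq": joint speeds; "effort": joint torques, N m; "tcp_pos": TCP position; "orientation": TCP orientation; "ft_force": force on the tool from outside, world axes, zero at the start; "moment": the same for the moment, N m; "grip_width": finger opening in mm.
Only numpy, scipy, OpenCV 4.12 (cv2) and the standard library are available. Lean on these libraries where they do the work, as an engineer would, in place of code of your own. Each camera call takes 0.05 s, during which the arm holds its last target.

## Working session

There is one attempt and no reset: what is moved stays moved. The work goes in short steps, Python scripts to look and compute and a shell command to move; the robot and the scene stay as the last step left them, time stands still between calls to the robot, and variables do not carry over. Pictures are saved under pics/ and viewed, and the job is handed in when it is done.

```bash
ls; mkdir -p pics; python3 - <<'E'
from workcell import env
import cv2
print(env.get_state())
for n in("scene","top"):
    p,d=env.snapshot(n); cv2.imwrite(f"pics/{n}0.png",p); import numpy as np; np.save(f"pics/{n}0.npy",d)
    print(n,env.camera_params(n))
E
```

```text
pics
{'time_s': 0.0, 'joint_pos': array([-1.12198909e+00,  3.20258259e-01,  1.56569088e+00, -1.43795720e-05,
        1.25737046e+00, -1.99933022e-02]), 'dq': array([ 0.00050797, -0.00023772,  0.00168817,  0.00117149,  0.00063328,
       -0.0004314 ]), 'effort': array([ 1.65431211e-03, -4.12460554e+01, -2.31970543e+01,  7.31637608e-02,
        4.57948213e-02, -1.69601221e-04]), 'tcp_pos': array([ 259.57418024, -512.50615646,  213.1349963 ]), 'orientation': array([ 0.60278327, -0.60213143,  0.3707119 , -0.36967926]), 'ft_force': array([-0.54535529, -1.01258986,  0.52311457]), 'moment': array([ 0.01224293, -0.00011972,  0.02900907]), 'grip_width': 91.13485707195568}
scene {'fx': 394.453106836241, 'fy': 394.453106836241, 'cx': 252.99582395571178, 'cy': 193.45417250404833, 'rvec': array([ 0.64220091,  2.56413717, -1.2745144 ]), 'tvec': array([ 536.99349931, -105.07958566, 1330.76783246])}
top {'fx': 352.5392414747951, 'fy': 352.5392414747951, 'cx': 257.74204437672205, 'cy': 191.1148025524693, 'rvec': array([ 2.1779027 , -2.12091128,  0.1391774 ]), 'tvec': array([   1.80005313,  600.42326759, 1202.65485994])}
```

View pics/scene0.png

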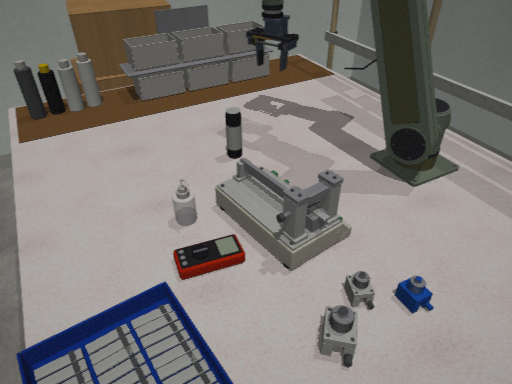

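View pics/top0.png

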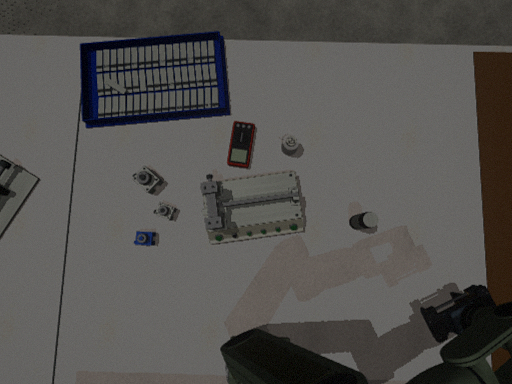

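```bash
cat > h.py <<'E'
import numpy as np, cv2
from workcell import env
def cam(n):
    c=env.camera_params(n); R,_=cv2.Rodrigues(c["rvec"]); return c,R,np.array(c["tvec"]).ravel()
def cloud(n,d):
    c,R,t=cam(n); v,u=np.mgrid[0:384,0:512]
    P=np.stack([(u-c["cx"])/c["fx"]*d,(v-c["cy"])/c["fy"]*d,d],-1)
    W=(P-t)@R; W[d<=0]=np.nan; return W
def ray(n,u,v,z):
    c,R,t=cam(n); C=-R.T@t; D=R.T@np.array([(u-c["cx"])/c["fx"],(v-c["cy"])/c["fy"],1]); return C+D*(z-C[2])/D[2]
def proj(n,p):
    c,R,t=cam(n); q=R@np.array(p)+t; return c["fx"]*q[0]/q[2]+c["cx"],c["fy"]*q[1]/q[2]+c["cy"]
def snap(n,tag):
    p,d=env.snapshot(n); cv2.imwrite(f"pics/{n}{tag}.png",p); np.save(f"pics/{n}{tag}.npy",d); return p,d
def crop(src,out,x0,y0,x1,y1,k,gain=1):
    p=cv2.imread(src)[y0:y1,x0:x1]; p=np.clip(p.astype(float)*gain,0,255).astype(np.uint8)
    cv2.imwrite(out,cv2.resize(p,None,fx=k,fy=k,interpolation=cv2.INTER_CUBIC))
E
python3 - <<'E'
from h import *
crop("pics/top0.png","pics/c1.png",130,155,310,255,4.4,2)
crop("pics/scene0.png","pics/c2.png",210,150,440,320,3.4,1)
d=np.load("pics/top0.npy"); W=cloud("top",d)
np.set_printoptions(precision=0,suppress=True,linewidth=250)
print(W[198:224,152:184:1,2])
for u,v in((166,211),(142,178)): print(W[v,u])
E
```

```text
[[-2.  3. -2. -2.  1.  0.  1. -2. -0. -0.  4.  0.  2.  4.  1.  3.  1. -2. -0. -0.  3.  4. nan  6.  1. -3. -1. -3. -0. -1.  1.  2.]
 [ 2. -3.  1. -1.  1. -2. -4. -2.  2.  0. -0.  0.  2. -3.  5.  1.  2. -4.  5. -3. -2. -1.  2.  0. -2. -0. -2. -1.  2. -2.  1. -1.]
 [-3.  6. -3.  1.  2.  1.  1. -6. -1. -1.  0.  3. -1. -2. -3. -2.  1. -4. -1. -1. -2.  1.  1. -0. -0. -0.  1.  5. -1.  1. -1.  2.]
 [-1.  3. -1.  0. -4. -0. -0. -2. -3. -2.  4. -3. -2. -1.  1. -1. -0. -0. -1. -3.  4.  3. -0. -0.  6.  1. -1.  1. -2.  2.  2. -1.]
 [-3.  1.  0.  1.  1.  3.  0. -2.  1. -2.  2. -2. -1. -2.  1.  6.  3. -2.  3.  3.  2. -1. -2. -5.  1. -5.  0. -1.  1.  1. -5.  2.]
 [-1.  3.  5. -1. -2.  1.  3. 40. 46. 45. 34.  4. -1. -0.  1. -2.  3. -7. -2. -3.  0.  7.  4.  6.  2. -0. -2. -3.  0.  3. -1. -5.]
 [ 5. -1. -3.  2.  2.  1. -1. 42. 41. 36. 41. 38. 38.  3. -1. -1. -1.  3.  2.  2.  1. -0. -1. -1.  4.  2.  1.  3.  4. -2.  1. -2.]
 [-1.  0. -0.  3.  2.  5. 36. 42. 41. 42. 42. 43. 45. 46. 42. 28.  1. -1. -0.  5. -2.  1. -2. -1. -4. -1.  4.  2.  4. -1. -0. -2.]
 [-2.  1. -0. -2. -1.  2. 41. 40. 47. 72. 66. 65. 59
[... 1640 characters left out ...]
. -1. -3.]
 [-1. -7. -3.  2.  4. -2.  3.  0.  4. -2. -2.  0.  3. -3. -1. 44. 44. 37. 28. 16.  1.  1.  1.  2.  4. -2.  1. -0.  5. -1. -5. -2.]
 [-2.  1. -1. -1. -2.  2. -4.  1. -3. -0.  0. -0. -5. -2. -5. -1. -4. 28. 24. 10. -3. -1.  4.  4. -0. -0.  1. -0.  1.  4.  2.  1.]
 [ 0. -1.  3.  2. -0. -0. -1. -0.  0.  1.  2. -1.  2. -1.  7. -0.  1. -3.  2. -5. -5. -0.  7. -3.  1. -1.  0. -3. -6.  3. -1.  1.]
 [-2. -0. -4. -3.  5. -2. -4.  0.  6. -2.  0. -4. -4. -0. -1. -2.  4. -2.  4.  2. -0.  1. -3.  0. -2. -0.  0.  1. -1. -1. -0. -1.]
 [-0. -5. -0.  1. -1. -3. -3.  4.  1.  2. -6. -2. -1. -1. -0.  3.  0. -5.  1. -1.  3. -0.  2. -2. -0.  2.  3.  3.  2. -1.  0. -2.]]
[520. 330.  66.]
[626. 408. 102.]
```

View pics/c1.png

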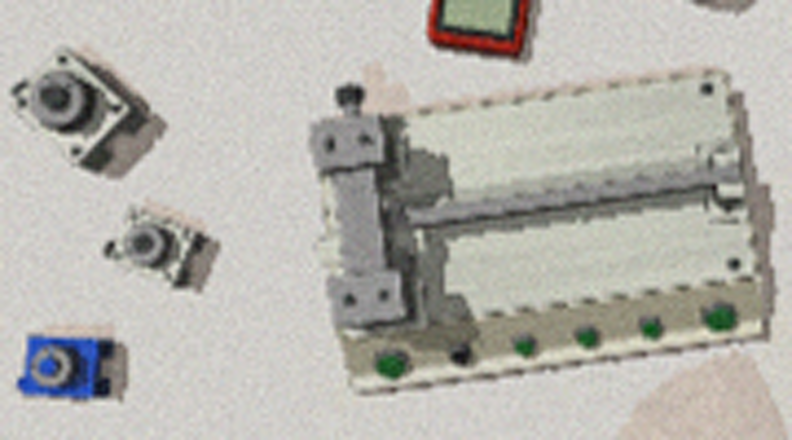

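View pics/c2.png

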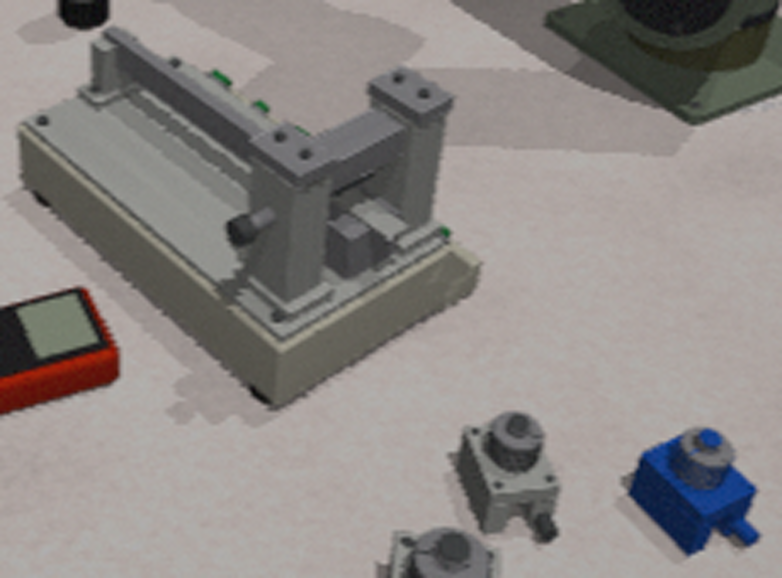

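```bash
cat >> h.py <<'E'
from scipy.spatial.transform import Rotation as Rn
def tool():
    s=env.get_state(); q=s["orientation"]; R=Rn.from_quat([q[1],q[2],q[3],q[0]]).as_matrix(); return s,R
E
python3 - <<'E'
from h import *
np.set_printoptions(precision=2,suppress=True,linewidth=200)
W=cloud("top",np.load("pics/top0.npy"))
m=np.zeros(W.shape[:2],bool); m[198:224,150:182]=1
def pts(lo,hi): 
    k=m&(W[...,2]>lo)&(W[...,2]<hi); return W[k]
b=pts(33,200); r=cv2.minAreaRect(b[:,:2].astype(np.float32)); print("block",len(b),r,cv2.boxPoints(r))
n=pts(56,80); print("nut",len(n),n.mean(0),cv2.minEnclosingCircle(n[:,:2].astype(np.float32)), np.median(n[:,2]))
a=pts(7,22); print("low",a)
# bar
u,v=np.meshgrid(np.arange(512),np.arange(384)); 
k=(W[...,2]>127)&(W[...,2]<143)&(u>222)&(u<312)&(v>165)&(v<235)
P=W[k]; vx,vy,x0,y0=cv2.fitLine(P[:,:2].astype(np.float32),cv2.DIST_HUBER,0,.01,.01).ravel()
print("bar",len(P),vx,vy,x0,y0,np.median(P[:,2]),np.std((P[:,0]-x0)*vy-(P[:,1]-y0)*vx))
# head & bracket/bed
s=((P[:,:2]-[x0,y0])@[vx,vy]); print(s.min(),s.max())
k=(W[...,2]>190)&(u>190)&(u<240)&(v>165)&(v<250); H=W[k]; r=cv2.minAreaRect(H[:,:2].astype(np.float32)); print("head",len(H),r,np.median(H[:,2]))
k=(W[...,2]>67)&(W[...,2]<83)&(u>195)&(u<315)&(v>165)&(v<250); H=W[k]; r=cv2.minAreaRect(H[:,:2].astype(np.float32)); print("bed",len(H),r)
s,R=tool(); print(R); print(cv2.boxPoints(r))
E
```

```text
block 216 ((521.60400390625, 344.3811950683594), (57.77456283569336, 45.67436981201172), 69.52568054199219) [[490.11 325.31]
 [532.89 309.33]
 [553.1  363.46]
 [510.31 379.43]]
nut 80 [521.19 342.27  67.49] ((521.3707885742188, 342.8979797363281), 17.170364379882812) 67.73281549795243
low [[553.34 322.34   7.35]
 [547.63 401.49   7.37]
 [530.77 310.42  21.62]
 [525.79 383.28  15.25]
 [527.9  312.46  12.31]
 [522.14 386.71  14.97]
 [521.93 381.86  19.23]
 [524.5  312.86   9.76]
 [518.86 391.79   9.21]
 [518.28 385.19  19.23]
 [520.4  314.77  15.8 ]
 [521.06 313.16   7.65]
 [521.55 291.34   8.74]
 [515.15 386.95  12.57]
 [504.56 391.03   8.56]
 [502.41 320.94  15.47]
 [498.45 322.79  21.46]
 [499.25 322.63   7.79]
 [495.16 323.85  16.39]
 [491.93 325.34   9.57]
 [487.99 343.65   7.19]]
bar 326 0.16753703 -0.9858658 561.362 6.9722795 134.66105943492596 5.08716015857705
-123.70457955292652 122.38812137337493
head 378 ((533.11376953125, 160.12217712402344), (143.9925994873047, 50.06048583984375), 9.533854484558105) 199.05367406507975
bed 3328 ((558.5059204101562, 38.82743835449219), (173.53634643554688, 328.5440979003906), 9.628143310546875)
[[ 0.45 -0.    0.89]
 [-0.89  0.    0.45]
 [-0.   -1.    0.  ]]
[[ 445.48  186.27]
 [ 500.43 -137.64]
 [ 671.53 -108.62]
 [ 616.58  215.3 ]]
```

```bash
cat >> h.py <<'E'
def go(x,y,z,ang):
    s,R=tool(); p=s["tcp_pos"]; d=R.T@(np.array([x,y,z])-p)
    cur=np.arctan2(R[1,0],R[0,0]); da=-(ang-cur)
    tilt=R@[0,1,0]
    # full rotvec to target tool-down orientation
    c,sn=np.cos(ang),np.sin(ang); T=np.array([[c,0,-sn*-1],[sn,0,-c*1],[0,-1,0]]); T[:,2]=np.cross(T[:,0],T[:,1])
    w=Rn.from_matrix(R.T@T).as_rotvec()/np.radians(60)
    print("t",round(s["time_s"],2),"tcp",p.round(1),"ang",round(cur,3),"q",s["joint_pos"].round(2),"w",round(s["grip_width"],1),"F",s["ft_force"].round(1),"M",s["moment"].round(2))
    print("rows: w",w.round(3),"d",(d/120).round(3))
E
python3 - <<'E'
from h import *
np.set_printoptions(precision=2,suppress=True,linewidth=200)
W=cloud("top",np.load("pics/top0.npy"))
ex=np.array([.9859,.1675]);ey=np.array([-.1675,.9859])
X=W[...,:2]@ex; Y=W[...,:2]@ey+55.3
k=(abs(W[...,2]-135)<6)&(abs(X-555)<20)
for lo in range(-110,110,20):
    q=k&(Y>lo)&(Y<lo+20); print(lo,q.sum(),X[q].mean(),X[q].min(),X[q].max(),W[q][:,2].mean())
go(521.5,343.5,213,-.358)
E
python3 -m creep '[[[0,0,0,-0.1,-0.2,0.1,1],[0,0,0,-0.3,-0.5,0.3,1],[0,-0.1,0,-0.6,-0.6,0.6,1],[0,-0.2,0,-0.9,-0.6,0.9,1],[0,-0.2,0,-0.9,-0.6,0.9,1]]]'
```

```text
-110 23 554.424764083921 548.9218316338494 560.845817618122 134.61523793234534
-90 23 554.4169113728283 548.9795785188354 560.485668633259 135.25313818951824
-70 24 554.6718384833879 548.7726640854046 560.7661923036848 135.28017158629075
-50 23 555.2242621981464 549.5569863088156 561.3165045642215 133.8397284318685
-30 25 554.9111432674899 549.374847270703 560.7744934109849 134.7054166163345
-10 24 554.9193174402795 549.2663556065977 561.4109099005412 134.84435365434078
10 23 554.7518930199507 549.3997659434569 560.6491029105347 135.12863890329268
30 23 554.6959165963395 548.7712186308464 560.3799410299553 135.13027350490495
50 24 554.5828950963037 548.9354245134787 561.3929264275652 134.48508332249924
70 23 554.8558179572389 549.2959918109646 560.6027477357444 135.0090271640468
90 16 555.2488045359835 549.6092968585525 560.8628480788144 135.15390073563202
t 0.1 tcp [ 259.6 -512.6  213.2] ang -1.102 q [-1.12  0.32  1.57 -0.    1.26 -0.02] w 91.0 F [ 0.1 -0.3 -0.2] M [ 0.02  0.   -0.03]
rows: w [-0.   -0.71 -0.  ] d [-5.38  0.01  5.17]
time_s: 0.52
tcp_pos: [307.9, -365.0, 286.9]
orientation: [0.639, -0.638, 0.303, -0.304]
ft_force: [-0.9, 0.6, 0.1]
grip_width: 91.0
```

```bash
python3 -c "
from h import *
go(521.5,343.5,285,-.358)"
```

```text
t 0.52 tcp [ 307.9 -365.   286.9] ang -0.889 q [-0.9   0.12  1.64  0.    1.38 -0.01] w 91.0 F [-0.9  0.6  0.1] M [ 0.01 -0.06 -0.05]
rows: w [-0.001 -0.507  0.001] d [-3.46   0.02   5.105]
```

```bash
python3 -m creep '[[[0,0,0,-0.24,0,0.36,1],[0,0,0,-0.48,0,0.72,1],[0,0,0,-0.65,0,0.96,1],[0,0,0,-0.65,0,0.96,1]]]'
python3 -m creep '[[[0,0,0,-0.24,0,0.36,1],[0,0,0,-0.48,0,0.72,1],[0,0,0,-0.65,0,0.96,1],[0,0,0,-0.65,0,0.96,1]]]'
python3 -m creep '[[[0,0,0,-0.24,0,0.36,1],[0,0,0,-0.48,0,0.72,1],[0,0,0,-0.65,0,0.96,1],[0,0,0,-0.65,0,0.96,1]]]'
python3 -m creep '[[[0,-0.1,0,-0.24,0,0.36,1],[0,-0.2,0,-0.48,0,0.72,1],[0,-0.3,0,-0.65,0,0.96,1],[0,-0.4,0,-0.65,0,0.96,1],[0,-0.5,0,-0.65,0,0.96,1]]]'
python3 -c "
from h import *
go(521.5,343.5,285,-.358)"
```

```text
time_s: 0.85
tcp_pos: [348.2, -230.3, 285.8]
orientation: [0.639, -0.637, 0.305, -0.304]
ft_force: [-0.6, -1.1, 0.2]
grip_width: 91.3
time_s: 1.18
tcp_pos: [389.2, -97.6, 285.8]
orientation: [0.639, -0.638, 0.304, -0.304]
ft_force: [-0.5, 0.4, -0.9]
grip_width: 91.3
time_s: 1.52
tcp_pos: [430.3, 35.6, 285.6]
orientation: [0.639, -0.638, 0.304, -0.304]
ft_force: [0.0, -0.7, 0.2]
grip_width: 91.3
time_s: 1.93
tcp_pos: [471.0, 167.7, 284.9]
orientation: [0.696, -0.696, 0.127, -0.126]
ft_force: [0.6, -0.6, -0.1]
grip_width: 91.3
t 1.93 tcp [471.  167.7 284.9] ang -0.36 q [0.32 0.16 1.6  0.   1.38 0.68] w 91.3 F [ 0.6 -0.6 -0.1] M [-0.04 -0.1   0.  ]
rows: w [-0.    -0.001 -0.001] d [-0.122 -0.     1.52 ]
```

```bash
python3 -m creep '[[[0,0,0,-0.03,0,0.3,1],[0,0,0,-0.06,0,0.6,1],[0,0,0,-0.08,0,0.9,1],[0,0,0,-0.08,0,0.95,1],[0,0,0,-0.08,0,0.95,1]]]'
python3 -m creep '[[[0,0,0,-0.02,0,0.3,1],[0,0,0,-0.04,0,0.5,1],[0,0,0,-0.042,0.2,0.56,1],[0,0,0,-0.042,0.5,0.57,1],[0,0,0,-0.042,0.8,0.57,1]]]'
python3 -c "
from h import *
go(521.5,343.5,12,-.358)"
```

```text
time_s: 2.35
tcp_pos: [502.7, 275.8, 284.6]
orientation: [-0.695, 0.696, -0.129, 0.128]
ft_force: [-0.0, -0.1, -0.4]
grip_width: 91.4
time_s: 2.77
tcp_pos: [522.9, 339.1, 189.7]
orientation: [0.695, -0.695, 0.129, -0.13]
ft_force: [0.2, 0.4, -0.7]
grip_width: 91.4
t 2.77 tcp [522.9 339.1 189.7] ang -0.369 q [ 0.56  0.41  1.49 -0.    1.24  0.93] w 91.4 F [ 0.2  0.4 -0.7] M [ 0.04 -0.08 -0.01]
rows: w [-0.001 -0.01   0.002] d [-0.027  1.481  0.028]
```

```bash
python3 -m creep '[[[0,-0.01,0,-0.027,0.2,0.028,1],[0,-0.01,0,-0.027,0.4,0.028,1],[0,-0.01,0,-0.027,0.6,0.028,1],[0,-0.01,0,-0.027,0.7,0.028,1],[0,-0.01,0,-0.027,0.7,0.028,1]]]'
python3 -c "
from h import *
go(521.5,343.5,12,-.358)
p,d=snap('scene','1')
crop('pics/scene1.png','pics/c3.png',280,200,440,320,5)
p,d=snap('top','1')
crop('pics/top1.png','pics/c4.png',110,150,250,255,5,2)"
```

```text
time_s: 3.18
tcp_pos: [518.5, 341.0, 102.6]
orientation: [-0.694, 0.698, -0.128, 0.124]
ft_force: [-0.9, -0.8, -0.4]
grip_width: 91.0
t 3.18 tcp [518.5 341.  102.6] ang -0.359 q [ 0.56  0.48  1.61 -0.    1.06  0.92] w 91.0 F [-0.9 -0.8 -0.4] M [-0.07 -0.06 -0.07]
rows: w [ 0.006 -0.001 -0.004] d [0.019 0.755 0.033]
```

View pics/c3.png

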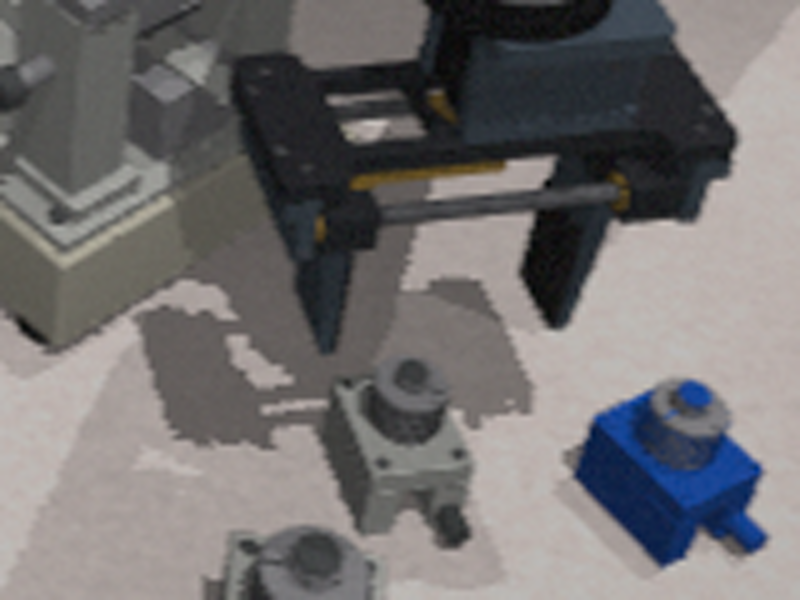

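View pics/c4.png

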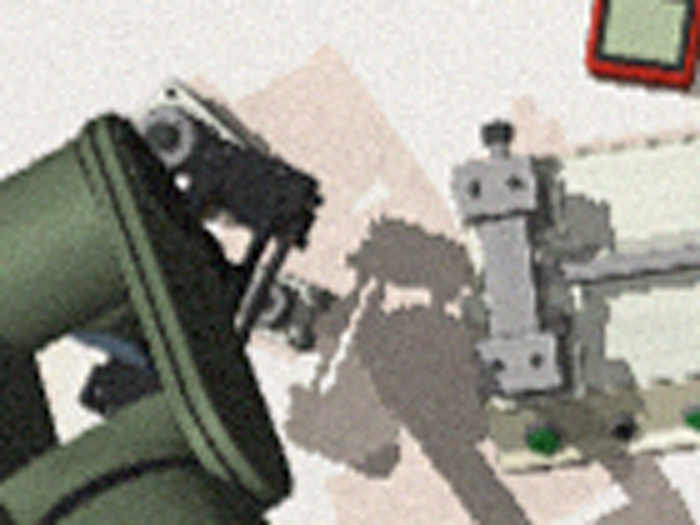

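```bash
python3 - <<'E'
from h import *
np.set_printoptions(precision=1,suppress=True,linewidth=200)
p=cv2.imread("pics/top0.png").astype(int); W=cloud("top",np.load("pics/top0.npy"))
u,v=np.meshgrid(np.arange(512),np.arange(384))
k=(p[...,0]>1.5*p[...,2]+5)&(u>125)&(u<165)&(v>225)&(v<255)&(W[...,2]>8)
Q=W[k]; e=np.array([.936,-.351]); f=np.array([.351,.936]); o=[521.5,343.5]
print(len(Q),Q.min(0),Q.max(0)); A=(Q[:,:2]-o)@e; B=(Q[:,:2]-o)@f
print("along jaw",A.min(),A.max(),"across",B.min(),B.max(), A[abs(B)<22].max() if (abs(B)<22).any() else None)
k=(u>125)&(u<170)&(v>160)&(v<200)&(W[...,2]>8); Q=W[k]; A=(Q[:,:2]-o)@e; B=(Q[:,:2]-o)@f
print("big",A.min(),A.max(),B.min(),B.max(),A[abs(B)<42].min() if (abs(B)<42).any() else None, Q[:,2].max())
E
```

```text
153 [404.6 380.6  13.7] [447.1 450.6  78.5]
along jaw -141.3224472703137 -84.0322845319358 across -4.725092330162574 62.47320605202368 -84.0322845319358
big 37.21382155711592 119.28213582768656 21.53263834222058 164.93383500937966 52.314909183164104 102.90819071154613
```

```bash
python3 - <<'E'
from h import *
np.set_printoptions(precision=1,suppress=True,linewidth=200)
W=cloud("top",np.load("pics/top0.npy"))
u,v=np.meshgrid(np.arange(512),np.arange(384))
e=np.array([.936,-.351]); f=np.array([.351,.936]); o=[521.5,343.5]
k=(u>125)&(u<175)&(v>160)&(v<202)&(W[...,2]>8); Q=W[k]; A=(Q[:,:2]-o)@e; B=(Q[:,:2]-o)@f
for lo in range(15,80,5):
    q=(B>=lo)&(B<lo+5)&(A<95)
    if q.any(): print(lo,q.sum(),A[q].min(),Q[q][:,2].max())
E
```

```text
20 1 52.314909183164104 8.295080919136238
30 1 54.88604395225747 8.626816800306706
55 13 85.18774457565569 60.436151131082724
60 21 71.44577254323694 59.361192198092816
65 14 60.89310901362345 60.8553006397132
70 39 43.70970507087153 61.84679591087319
75 28 37.21382155711592 77.64287301124881
```

```bash
python3 -m creep '[[[0,0,0,0.015,0.15,0.03,1],[0,0,0,0.015,0.35,0.03,1],[0,0,0,0.015,0.55,0.03,1],[0,0,0,0.015,0.55,0.03,1]]]'
python3 -c "
from h import *
go(521.5,343.5,12,-.358)"
```

```text
time_s: 3.62
tcp_pos: [521.8, 344.9, 37.4]
orientation: [-0.694, 0.697, -0.128, 0.125]
ft_force: [-1.2, -1.1, -0.4]
grip_width: 91.2
t 3.62 tcp [521.8 344.9  37.4] ang -0.359 q [ 0.57  0.55  1.67 -0.    0.93  0.92] w 91.2 F [-1.2 -1.1 -0.4] M [-0.04 -0.01 -0.02]
rows: w [ 0.005 -0.001 -0.003] d [ 0.002  0.212 -0.011]
```

```bash
python3 -m creep '[[[0.005,0,-0.003,0,0.1,-0.01,1],[0.005,0,-0.003,0,0.21,-0.01,1],[0.005,0,-0.003,0,0.21,-0.01,0.7],[0.005,0,-0.003,0,0.21,-0.01,0.6],[0.005,0,-0.003,0,0.21,-0.01,0.5]]]' 25
python3 -m creep '[[[0,0,0,0,0,0,0.45],[0,0,0,0,0,0,0.4],[0,0,0,0,0,0,0.4],[0,0,0,0,0,0,0.4],[0,0,0,0,0,0,0.4]]]' 25
python3 -c "
from h import *
go(521.5,343.5,12,-.358)"
```

```text
time_s: 4.03
tcp_pos: [524.5, 346.1, 16.8]
orientation: [0.698, -0.693, 0.124, -0.128]
ft_force: [0.3, 0.0, 0.5]
grip_width: 74.0
time_s: 4.45
tcp_pos: [523.8, 345.6, 15.2]
orientation: [0.698, -0.694, 0.124, -0.128]
ft_force: [-0.0, -0.7, 1.2]
grip_width: 45.8
t 4.45 tcp [523.8 345.6  15.2] ang -0.358 q [0.56 0.57 1.69 0.   0.87 0.92] w 45.8 F [-0.  -0.7  1.2] M [-0.15 -0.14  0.03]
rows: w [-0.006 -0.     0.004] d [-0.012  0.027 -0.023]
```

```bash
python3 -m creep '[[[0,0,0,0,0,0,0],[0,0,0,0,-0.05,0,0],[0,0,0,0,-0.15,0,0],[0,0,0,0,-0.3,0,0],[0,0,0,0,-0.45,0,0]]]' 25
python3 -m creep '[[[0,0,0,0,-0.2,0,0],[0,0,0,0,-0.4,0,0],[0,0,0,0,-0.6,0,0],[0,0,0,0,-0.8,0,0],[0,0,0,0,-0.95,0,0]]]'
python3 -m creep '[[[0,0,0,0,-0.2,0,0],[0,0,0,0,-0.4,0,0],[0,0,0,0,-0.6,0,0],[0,0,0,0,-0.7,0,0],[0,0,0,0,-0.7,0,0]]]'
python3 -c "
from h import *
ex=np.array([.9859,.1675]);ey=np.array([-.1675,.9859])
print(554.8*ex+ey*(-55.3-25))
go(560.4,13.8,265,.168)"
```

```text
time_s: 4.87
tcp_pos: [522.0, 344.9, 68.8]
orientation: [0.697, -0.695, 0.125, -0.127]
ft_force: [-0.1, 0.9, -3.3]
grip_width: 45.8
time_s: 5.28
tcp_pos: [522.3, 345.0, 185.3]
orientation: [0.698, -0.694, 0.124, -0.128]
ft_force: [1.1, 0.3, -3.6]
grip_width: 45.7
time_s: 5.7
tcp_pos: [522.8, 345.3, 270.7]
orientation: [0.699, -0.693, 0.123, -0.129]
ft_force: [0.5, 0.4, -3.6]
grip_width: 45.7
[560.42757  13.76123]
t 5.7 tcp [522.8 345.3 270.7] ang -0.358 q [0.56 0.37 1.35 0.   1.41 0.92] w 45.7 F [ 0.5  0.4 -3.6] M [ 0.02 -0.02  0.  ]
rows: w [-0.008 -0.503  0.009] d [ 1.262  0.03  -2.477]
```

```bash
python3 -m creep '[[[0,-0.04,0,0.06,0,-0.15,0],[0,-0.1,0,0.18,0,-0.4,0],[0,-0.16,0,0.3,0,-0.65,0],[0,-0.2,0,0.42,0,-0.88,0],[0,-0.2,0,0.48,0,-0.95,0]]]'
python3 -c "
from h import *
go(560.4,13.8,265,.168)"
```

```text
time_s: 6.12
tcp_pos: [534.7, 213.4, 265.1]
orientation: [-0.705, 0.705, -0.053, 0.054]
ft_force: [0.0, 0.0, -3.7]
grip_width: 45.6
t 6.12 tcp [534.7 213.4 265.1] ang -0.15 q [ 0.36  0.29  1.47 -0.    1.37  0.51] w 45.6 F [ 0.   0.  -3.7] M [-0.06 -0.03  0.01]
rows: w [ 0.    -0.304  0.001] d [ 0.461  0.002 -1.612]
```

```bash
python3 -m creep '[[[0,-0.06,0,0.07,0,-0.25,0],[0,-0.12,0,0.14,0,-0.5,0],[0,-0.18,0,0.2,0,-0.7,0],[0,-0.24,0,0.26,0,-0.9,0],[0,-0.3,0,0.29,0,-0.98,0]]]'
python3 -c "
from h import *
go(560.4,13.8,265,.168)"
```

```text
time_s: 6.53
tcp_pos: [552.3, 93.2, 264.8]
orientation: [0.705, -0.704, -0.059, 0.058]
ft_force: [0.2, 0.8, -3.6]
grip_width: 46.0
t 6.53 tcp [552.3  93.2 264.8] ang 0.166 q [ 0.15  0.27  1.51  0.    1.36 -0.02] w 46.0 F [ 0.2  0.8 -3.6] M [ 0.04 -0.13  0.02]
rows: w [-0.001 -0.002  0.002] d [-0.042 -0.003 -0.664]
```

```bash
python3 -m creep '[[[0,0,0,-0.01,0,-0.2,0],[0,0,0,-0.03,0,-0.4,0],[0,0,0,-0.04,0,-0.6,0],[0,0,0,-0.042,0,-0.664,0],[0,0,0,-0.042,0,-0.664,0]]]'
python3 -m creep '[[[0,0,0,0,0.1,0,0],[0,0,0,0,0.3,0,0],[0,0,0,0,0.5,0,0],[0,0,0,0,0.65,0,0],[0,0,0,0,0.65,0,0]]]'
python3 -c "
from h import *
go(560.4,13.8,165,.168)
p,d=snap('scene','2')
crop('pics/scene2.png','pics/c5.png',200,100,360,220,5)
p,d=snap('top','2')
crop('pics/top2.png','pics/c6.png',180,150,320,255,5,2)"
```

```text
time_s: 6.95
tcp_pos: [560.6, 15.3, 264.6]
orientation: [0.706, -0.704, -0.058, 0.056]
ft_force: [0.5, 0.8, -4.1]
grip_width: 45.9
time_s: 7.37
tcp_pos: [558.1, 18.5, 183.1]
orientation: [0.706, -0.703, -0.057, 0.06]
ft_force: [-0.8, 0.3, -4.6]
grip_width: 46.2
t 7.37 tcp [558.1  18.5 183.1] ang 0.166 q [ 0.01  0.32  1.65  0.01  1.18 -0.16] w 46.2 F [-0.8  0.3 -4.6] M [-0.03 -0.07  0.06]
rows: w [-0.005 -0.002 -0.004] d [ 0.013  0.15  -0.042]
```

View pics/c5.png

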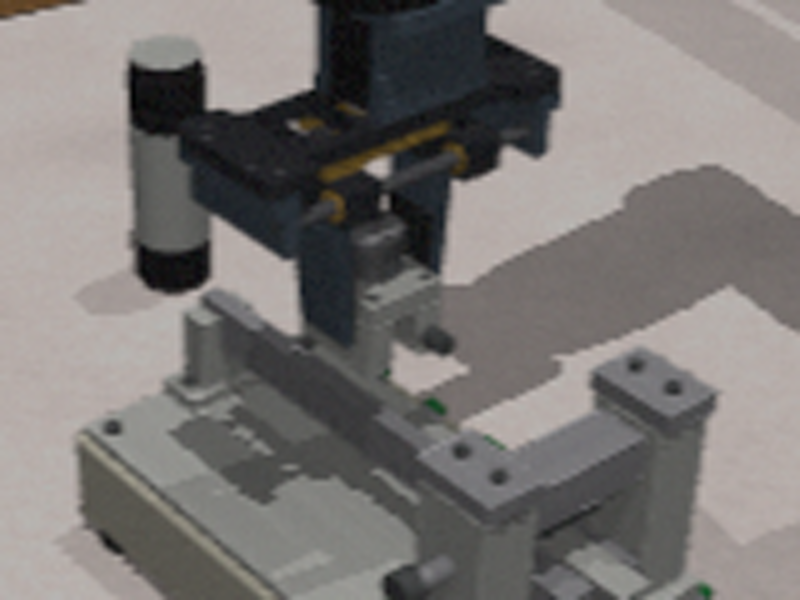

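View pics/c6.png

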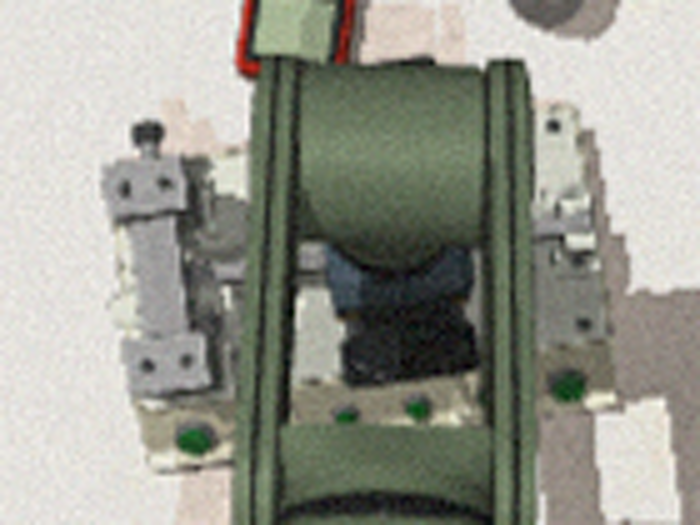

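```bash
python3 -m creep '[[[-0.005,0,-0.004,0.01,0.05,-0.04,0],[-0.005,0,-0.004,0.01,0.1,-0.04,0],[-0.005,0,-0.004,0.01,0.12,-0.04,0],[-0.005,0,-0.004,0.01,0.12,-0.04,0]]]'
python3 -c "
from h import *
go(560.4,13.8,165,.168)
s,R=tool(); print('barX',s['tcp_pos'][:2]@[.9859,.1675]-554.8)"
```

```text
time_s: 7.8
tcp_pos: [563.2, 12.6, 173.0]
orientation: [-0.704, 0.705, 0.061, -0.055]
ft_force: [-0.7, 0.5, -3.8]
grip_width: 45.8
t 7.8 tcp [563.2  12.6 173. ] ang 0.165 q [ 0.    0.33  1.66 -0.    1.14 -0.16] w 45.8 F [-0.7  0.5 -3.8] M [-0.04 -0.02  0.03]
rows: w [ 0.002 -0.003  0.008] d [-0.022  0.066  0.014]
barX 2.545887534202734
```

```bash
python3 -m creep '[[[0,0,0,0,0,0,0],[0,0,0,0,0,0,0],[0,0,0,0,0,0,0]]]'
python3 -c "
from h import *
go(560.4,13.8,165,.168)
s,R=tool(); print('barX',s['tcp_pos'][:2]@[.9859,.1675]-554.8)"
```

```text
time_s: 8.05
tcp_pos: [563.7, 12.6, 173.6]
orientation: [-0.704, 0.705, 0.062, -0.055]
ft_force: [-0.4, -0.5, -4.3]
grip_width: 46.1
t 8.05 tcp [563.7  12.6 173.6] ang 0.165 q [ 0.    0.33  1.66 -0.    1.14 -0.16] w 46.1 F [-0.4 -0.5 -4.3] M [-0.02 -0.13 -0.03]
rows: w [ 0.002 -0.003  0.01 ] d [-0.026  0.072  0.015]
barX 3.0685607727684783
```

```bash
python3 -m creep '[[[0.002,-0.003,0.01,-0.026,0.05,0.01,0],[0.002,-0.003,0.01,-0.026,0.1,0.01,0],[0.002,-0.003,0.01,-0.026,0.15,0.01,0],[0.002,-0.003,0.01,-0.026,0.15,0.01,0],[0.002,-0.003,0.01,-0.026,0.15,0.01,0]]]'
python3 -m creep '[[[0,0,0,0,0,0,0]]]'
python3 -c "
from h import *
go(560.4,13.8,155,.168)
s,R=tool(); print('barX',s['tcp_pos'][:2]@[.9859,.1675]-554.8)
p,d=snap('scene','3')
crop('pics/scene3.png','pics/c7.png',240,120,340,200,8)"
```

```text
time_s: 8.47
tcp_pos: [559.9, 13.2, 154.4]
orientation: [-0.705, 0.705, 0.058, -0.06]
ft_force: [0.9, -0.3, -3.8]
grip_width: 45.9
time_s: 8.55
tcp_pos: [560.5, 13.2, 155.1]
orientation: [-0.704, 0.705, 0.059, -0.06]
ft_force: [-0.3, 0.1, -4.1]
grip_width: 46.1
t 8.55 tcp [560.5  13.2 155.1] ang 0.168 q [ 0.    0.34  1.69 -0.    1.11 -0.16] w 46.1 F [-0.3  0.1 -4.1] M [-0.   -0.16 -0.03]
rows: w [ 0.     0.    -0.001] d [-0.     0.001  0.005]
barX 0.01172161181523279
```

View pics/c7.png

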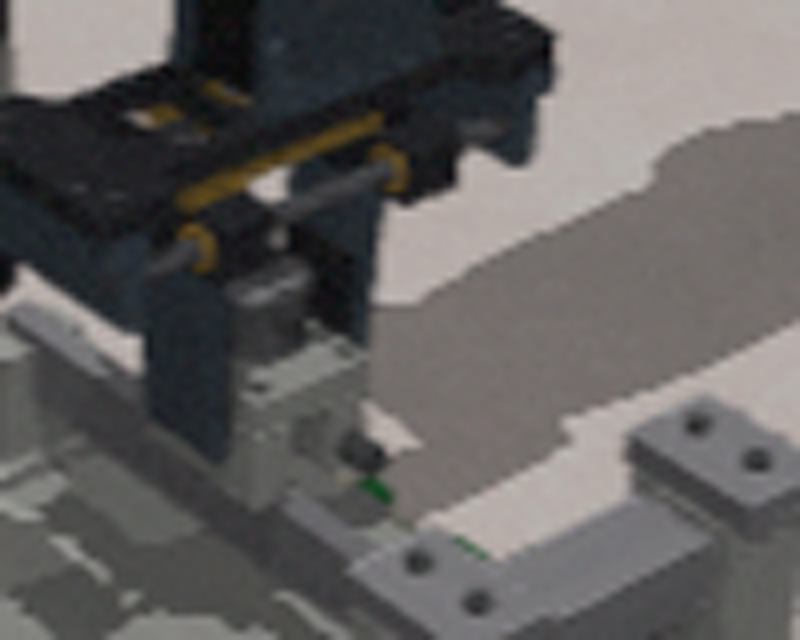

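```bash
python3 -m creep '[[[0,0,0,0,0.04,0,0],[0,0,0,0,0.08,0,0],[0,0,0,0,0.13,0,0],[0,0,0,0,0.18,0,0],[0,0,0,0,0.2,0,0]]]'
python3 -m creep '[[[0,0,0,0,0,0,0],[0,0,0,0,0,0,0]]]'
python3 -c "
from h import *
go(560.4,13.8,122.2,.168)
s,R=tool(); print('barX',s['tcp_pos'][:2]@[.9859,.1675]-554.8)"
```

```text
time_s: 9.02
tcp_pos: [562.8, 13.4, 131.6]
orientation: [-0.704, 0.705, 0.061, -0.057]
ft_force: [5.9, 1.8, -0.1]
grip_width: 45.6
time_s: 9.18
tcp_pos: [562.8, 13.4, 131.2]
orientation: [-0.705, 0.705, 0.061, -0.058]
ft_force: [6.2, 0.5, -3.4]
grip_width: 45.7
t 9.18 tcp [562.8  13.4 131.2] ang 0.168 q [ 0.    0.36  1.72  0.    1.05 -0.16] w 45.7 F [ 6.2  0.5 -3.4] M [ 0.14 -1.19 -0.11]
rows: w [ 0.001 -0.     0.004] d [-0.019  0.075  0.006]
barX 2.276716690479816
```

```bash
python3 -m creep '[[[0,0,0,0.01,0,0,0],[0,0,0,0.02,0,0,0],[0,0,0,0.02,0,0,0],[0,0,0,0.02,0,0,0]]]'
python3 -c "
from h import *
go(560.4,13.8,122.2,.168)
s,R=tool(); print('barX',s['tcp_pos'][:2]@[.9859,.1675]-554.8)"
```

```text
time_s: 9.52
tcp_pos: [562.7, 13.6, 130.6]
orientation: [-0.704, 0.705, 0.059, -0.06]
ft_force: [3.6, 0.0, -4.9]
grip_width: 45.8
t 9.52 tcp [562.7  13.6 130.6] ang 0.168 q [ 0.    0.37  1.72 -0.    1.06 -0.16] w 45.8 F [ 3.6  0.  -4.9] M [ 0.02 -0.75 -0.05]
rows: w [ 0.     0.    -0.001] d [-0.019  0.07   0.005]
barX 2.267268264614586
```

```bash
python3 -m creep '[[[0,0,0,0.01,0,0,0],[0,0,0,0.02,0,0,0],[0,0,0,0.025,0,0,0],[0,0,0,0.025,0,0,0]]]'
python3 -c "
from h import *
go(560.4,13.8,122.2,.168)
s,R=tool(); print('barX',s['tcp_pos'][:2]@[.9859,.1675]-554.8)
p,d=snap('scene','4')
crop('pics/scene4.png','pics/c8.png',240,120,340,200,8)"
```

```text
time_s: 9.85
tcp_pos: [565.1, 14.1, 130.9]
orientation: [-0.705, 0.705, 0.059, -0.06]
ft_force: [0.8, 0.5, -4.3]
grip_width: 45.7
t 9.85 tcp [565.1  14.1 130.9] ang 0.168 q [ 0.    0.37  1.71 -0.    1.06 -0.16] w 45.7 F [ 0.8  0.5 -4.3] M [-0.08 -0.04  0.06]
rows: w [ 0.     0.    -0.002] d [-0.039  0.073  0.004]
barX 4.738803350680655
```

View pics/c8.png

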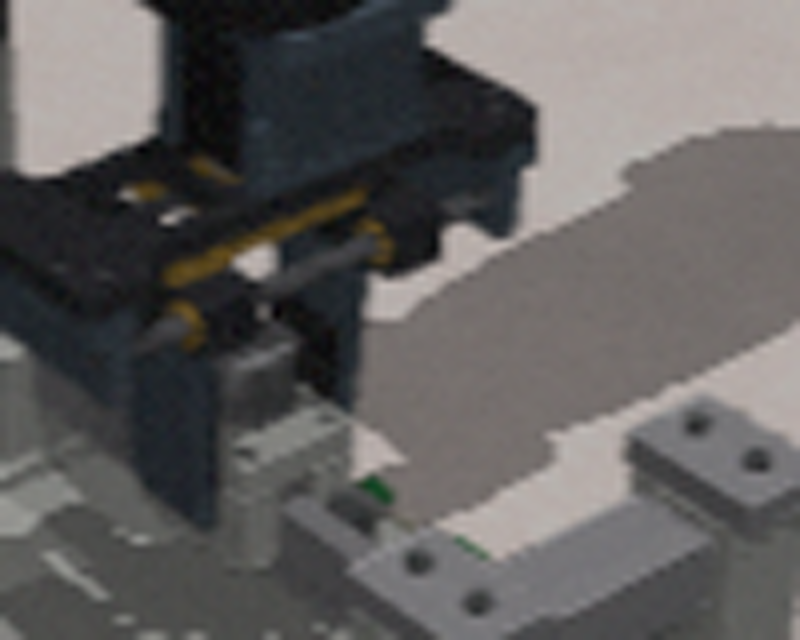

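```bash
python3 -m creep '[[[0,0,0,0,0.02,0,0],[0,0,0,0,0.04,0,0],[0,0,0,0,0.055,0,0],[0,0,0,0,0.055,0,0],[0,0,0,0,0.055,0,0]]]'
python3 -c "
from h import *
go(560.4,13.8,122.2,.168)
s,R=tool(); print('barX',s['tcp_pos'][:2]@[.9859,.1675]-554.8)"
```

```text
time_s: 10.32
tcp_pos: [565.5, 14.1, 124.4]
orientation: [-0.704, 0.705, 0.059, -0.06]
ft_force: [0.4, 0.3, -3.4]
grip_width: 45.8
t 10.32 tcp [565.5  14.1 124.4] ang 0.168 q [ 0.    0.38  1.72 -0.    1.05 -0.16] w 45.8 F [ 0.4  0.3 -3.4] M [-0.04 -0.09  0.03]
rows: w [ 0.     0.    -0.001] d [-0.042  0.018  0.005]
barX 5.108075398923688
```

Free in the slot; lower the last few mm by feel.

```bash
python3 -m creep '[[[0,0,0,0,0.006,0,0],[0,0,0,0,0.012,0,0],[0,0,0,0,0.018,0,0],[0,0,0,0,0.018,0,0],[0,0,0,0,0.018,0,0]]]'
python3 -c "
from h import *
go(560.4,13.8,122.2,.168)"
python3 -m creep '[[[0,0,0,0,0.005,0,0],[0,0,0,0,0.01,0,0],[0,0,0,0,0.015,0,0],[0,0,0,0,0.015,0,0]]]'
python3 -c "
from h import *
go(560.4,13.8,122.2,.168)"
```

```text
time_s: 10.73
tcp_pos: [565.7, 14.1, 122.4]
orientation: [-0.704, 0.705, 0.059, -0.06]
ft_force: [-0.1, 0.5, -4.4]
grip_width: 45.8
t 10.73 tcp [565.7  14.1 122.4] ang 0.168 q [ 0.    0.38  1.72 -0.    1.04 -0.16] w 45.8 F [-0.1  0.5 -4.4] M [ 0.   -0.08 -0.  ]
rows: w [ 0.     0.    -0.001] d [-0.044  0.002  0.005]
time_s: 11.07
tcp_pos: [565.7, 14.1, 120.8]
orientation: [-0.704, 0.705, 0.059, -0.06]
ft_force: [-0.1, 1.0, -2.2]
grip_width: 46.0
t 11.07 tcp [565.7  14.1 120.8] ang 0.168 q [ 0.    0.38  1.72 -0.    1.04 -0.16] w 46.0 F [-0.1  1.  -2.2] M [-0.06  0.05  0.01]
rows: w [ 0.     0.    -0.001] d [-0.044 -0.011  0.005]
```

```bash
python3 -m creep '[[[0,0,0,0,0.005,0,0],[0,0,0,0,0.01,0,0],[0,0,0,0,0.01,0,0],[0,0,0,0,0.01,0,0]]]'
python3 -c "
from h import *
go(560.4,13.8,122.2,.168)
p,d=snap('scene','5')
crop('pics/scene5.png','pics/c9.png',240,120,340,200,8)"
```

```text
time_s: 11.4
tcp_pos: [565.7, 14.1, 120.8]
orientation: [-0.704, 0.705, 0.059, -0.059]
ft_force: [-4.1, 0.9, 5.6]
grip_width: 45.9
t 11.4 tcp [565.7  14.1 120.8] ang 0.168 q [ 0.    0.38  1.72 -0.    1.04 -0.16] w 45.9 F [-4.1  0.9  5.6] M [-0.12  0.53 -0.07]
rows: w [ 0.  0. -0.] d [-0.044 -0.012  0.005]
```

View pics/c9.png

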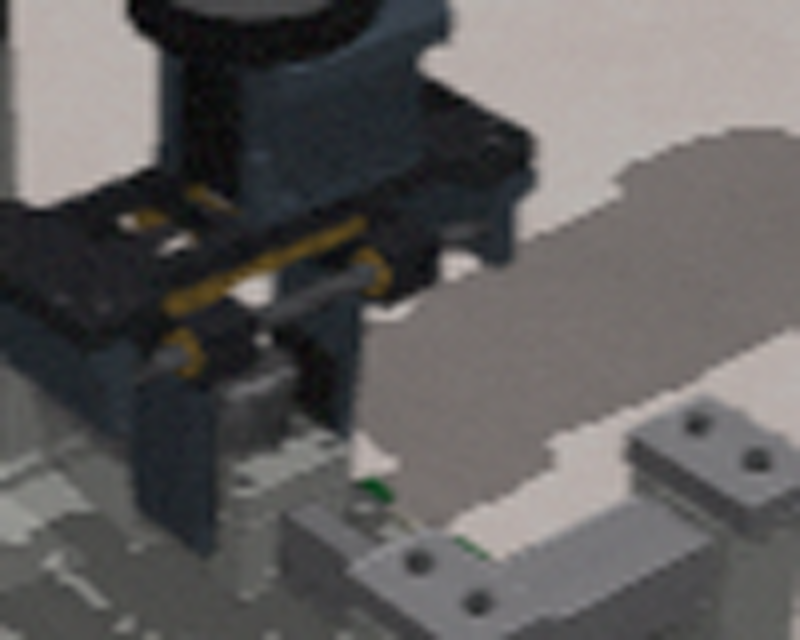

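```bash
python3 -m creep '[[[0,0,0,0,-0.01,0,0.6],[0,0,0,0,-0.01,0,0.7],[0,0,0,0,-0.01,0,0.8],[0,0,0,0,-0.01,0,0.8]]]'
python3 -c "
from h import *
go(560.4,13.8,122.2,.168)"
python3 -m creep '[[[0,0,0,0,-0.1,0,0.8],[0,0,0,0,-0.25,0,0.8],[0,0,0,0,-0.45,0,0.8],[0,0,0,0,-0.6,0,0.8],[0,0,0,0,-0.6,0,0.8]]]'
python3 -c "
from h import *
go(560.4,13.8,185,.168)"
```

```text
time_s: 11.78
tcp_pos: [566.0, 14.1, 120.8]
orientation: [-0.704, 0.705, 0.059, -0.059]
ft_force: [-0.3, 0.8, 0.4]
grip_width: 70.0
t 11.78 tcp [566.   14.1 120.8] ang 0.168 q [ 0.    0.38  1.72 -0.    1.04 -0.16] w 70.0 F [-0.3  0.8  0.4] M [ 0.04 -0.12 -0.03]
rows: w [ 0.  0. -0.] d [-0.047 -0.012  0.005]
time_s: 12.2
tcp_pos: [568.3, 14.2, 196.6]
orientation: [-0.704, 0.705, 0.062, -0.057]
ft_force: [0.7, -0.8, 0.4]
grip_width: 73.0
t 12.2 tcp [568.3  14.2 196.6] ang 0.168 q [ 0.    0.32  1.61 -0.    1.2  -0.16] w 73.0 F [ 0.7 -0.8  0.4] M [-0.   -0.08 -0.08]
rows: w [0.001 0.    0.007] d [-0.066  0.096  0.008]
```

```bash
python3 -m creep '[[[0,0,0,0,-0.2,0,0.8],[0,0,0,0,-0.5,0,0.8],[0,0,0,0.2,-0.6,0.2,0.8],[0,0,0,0.3,-0.6,0.5,0.8],[0,0,0,0.3,-0.6,0.7,0.8]]]'
python3 -m creep '[[[0,0,0,0,0,0,0.8],[0,0,0,0,0,0,0.8]]]'
python3 -c "
from h import *
go(566,11.3,270,.168)
p,d=snap('scene','6')
crop('pics/scene6.png','pics/c10.png',230,120,340,202,7)
p,d=snap('top','6')
crop('pics/top6.png','pics/c11.png',180,150,320,255,5,2)"
```

```text
time_s: 12.62
tcp_pos: [589.3, 105.3, 264.4]
orientation: [0.705, -0.704, -0.06, 0.059]
ft_force: [-0.1, -0.0, 0.2]
grip_width: 73.1
time_s: 12.78
tcp_pos: [586.8, 103.9, 263.3]
orientation: [-0.704, 0.705, 0.059, -0.061]
ft_force: [-0.1, -0.5, -0.3]
grip_width: 73.1
t 12.78 tcp [586.8 103.9 263.3] ang 0.171 q [ 0.16  0.33  1.43 -0.    1.39 -0.01] w 73.1 F [-0.1 -0.5 -0.3] M [-0.05 -0.11  0.07]
rows: w [ 0.001  0.002 -0.003] d [-0.302 -0.054 -0.731]
```

View pics/c10.png

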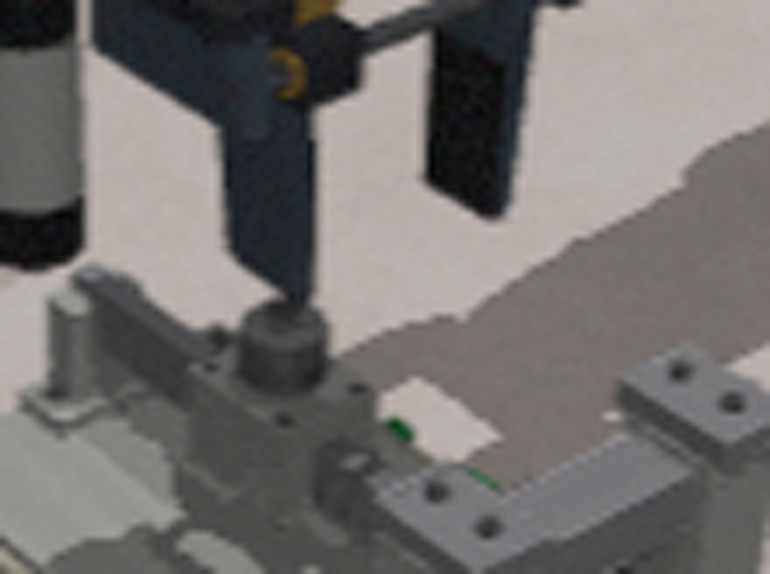

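View pics/c11.png

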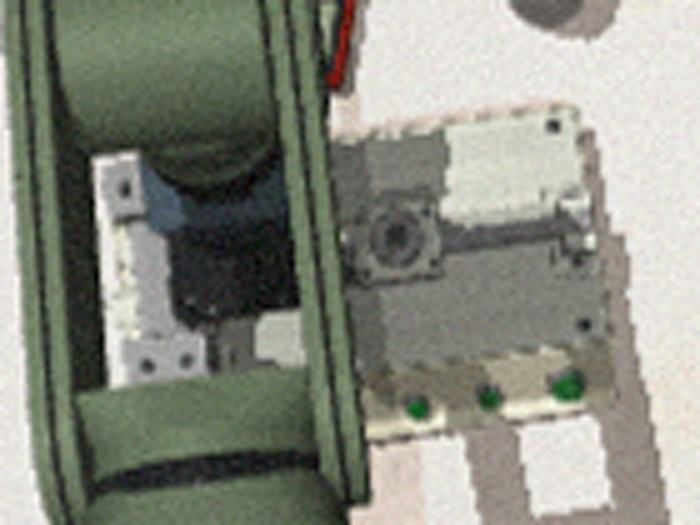

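```bash
python3 - <<'E'
from h import *
np.set_printoptions(precision=1,suppress=True,linewidth=200)
W=cloud("top",np.load("pics/top6.npy"))
u,v=np.meshgrid(np.arange(512),np.arange(384))
k=(abs(u-259)<18)&(abs(v-197)<18)&(W[...,2]>162)&(W[...,2]<190)
Q=W[k]; print(len(Q),Q.mean(0),cv2.minEnclosingCircle(Q[:,:2].astype(np.float32)),np.median(Q[:,2]))
k=(abs(u-259)<18)&(abs(v-197)<18)&(abs(W[...,2]-149)<6); Q=W[k]; 
ex=np.array([.9859,.1675]);ey=np.array([-.1675,.9859])
x=Q[:,:2]@ex-554.8; y=Q[:,:2]@ey+55.3
print("block top",len(Q),np.median(Q[:,2]),x.min(),x.max(),y.min(),y.max(),cv2.minAreaRect(Q[:,:2].astype(np.float32)))
W=cloud("scene",np.load("pics/scene6.npy"))
k=(abs(u-270)<14)&(v>160)&(v<185)&(W[...,2]>162)&(W[...,2]<185)&(abs(W[...,0]-562)<30)&(abs(W[...,1]-12)<30)
Q=W[k]; print("scene",len(Q),Q.mean(0),cv2.minEnclosingCircle(Q[:,:2].astype(np.float32)))
E
```

```text
84 [561.5  13.4 175.2] ((561.600341796875, 13.750761032104492), 16.23096466064453) 174.1439954250231
block top 159 149.24032055963318 -21.21248359306594 25.050851557081046 -53.905177497040455 2.158759677893464 ((562.2996215820312, 13.243968963623047), (46.22951889038086, 56.0080680847168), 9.099283218383789)
scene 113 [570.6  22.6 172.5] ((566.7945556640625, 17.658109664916992), 17.483678817749023)
```

```bash
python3 -c "
from h import *
go(565.5,15.5,265,.168)"
python3 -m creep '[[[0,-0.11,0,-0.07,0,-0.2,0.8],[0,-0.22,0,-0.14,0,-0.4,0.8],[0,-0.33,0,-0.22,0,-0.55,0.8],[0,-0.44,0,-0.28,0,-0.68,0.8],[0,-0.55,0,-0.3,0,-0.7,0.8]]]'
python3 -m creep '[[[0,-0.11,0,0,0,0,0.8],[0,-0.22,0,0,0,0,0.8],[0,-0.33,0,0,0,0,0.8],[0,-0.44,0,0,0,0,0.8],[0,-0.55,0,0,0,0,0.8]]]'
python3 -c "
from h import *
go(565.5,15.5,265,1.739)"
```

```text
t 12.88 tcp [587.  102.3 263.7] ang 0.168 q [ 0.15  0.33  1.43 -0.    1.39 -0.01] w 73.0 F [-0.2  0.7  0.4] M [-0.04 -0.04 -0.02]
rows: w [ 0.001  0.    -0.002] d [-0.298 -0.009 -0.684]
time_s: 13.3
tcp_pos: [564.9, 10.2, 264.5]
orientation: [-0.658, 0.659, 0.257, -0.258]
ft_force: [0.1, 0.9, 0.2]
grip_width: 73.0
time_s: 13.72
tcp_pos: [565.5, 12.6, 264.4]
orientation: [0.558, -0.558, -0.434, 0.435]
ft_force: [-0.1, -0.2, -0.5]
grip_width: 72.9
t 13.72 tcp [565.5  12.6 264.4] ang 1.324 q [ 0.    0.28  1.5  -0.    1.37 -1.32] w 72.9 F [-0.1 -0.2 -0.5] M [ 0.09 -0.11  0.02]
rows: w [-0.001 -0.397 -0.001] d [ 0.024 -0.005  0.006]
```

```bash
python3 -m creep '[[[0,-0.11,0,0.01,0.2,0,0.8],[0,-0.22,0,0.02,0.4,0,0.8],[0,-0.33,0,0.024,0.5,0.005,0.8],[0,-0.397,0,0.024,0.5,0.005,0.8],[0,-0.397,0,0.024,0.5,0.005,0.8]]]'
python3 -m creep '[[[0,0,0,0,0,0,0.8],[0,0,0,0,0,0,0.8],[0,0,0,0,0,0,0.8]]]'
python3 -c "
from h import *
go(565.5,15.5,151,1.739)
p,d=snap('scene','7')
crop('pics/scene7.png','pics/c12.png',230,100,340,182,7)"
```

```text
time_s: 14.13
tcp_pos: [565.1, 15.7, 203.4]
orientation: [0.458, -0.457, -0.538, 0.54]
ft_force: [-0.1, 0.1, -0.2]
grip_width: 72.9
time_s: 14.38
tcp_pos: [566.2, 16.6, 205.3]
orientation: [0.457, -0.458, -0.539, 0.539]
ft_force: [0.5, -0.1, 0.4]
grip_width: 72.9
t 14.38 tcp [566.2  16.6 205.3] ang 1.734 q [ 0.01  0.31  1.6  -0.    1.23 -1.72] w 72.9 F [ 0.5 -0.1  0.4] M [ 0.12 -0.13 -0.01]
rows: w [ 0.    -0.005 -0.001] d [-0.008  0.452  0.007]
```

View pics/c12.png

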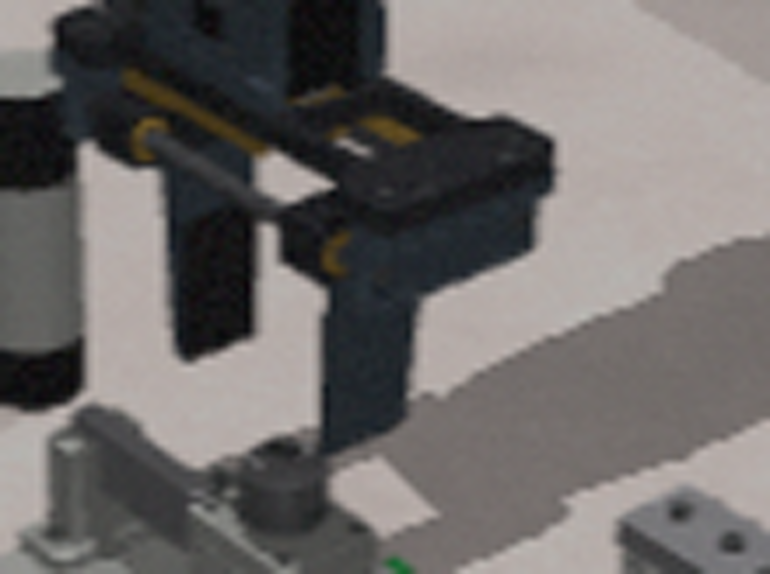

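```bash
python3 -m creep '[[[0,-0.005,0,-0.008,0.1,0.007,0.8],[0,-0.005,0,-0.008,0.2,0.007,0.8],[0,-0.005,0,-0.008,0.3,0.007,0.8],[0,-0.005,0,-0.008,0.35,0.007,0.8],[0,-0.005,0,-0.008,0.35,0.007,0.8]]]'
python3 -m creep '[[[0,0,0,0,0,0,0.8],[0,0,0,0,0,0,0.8],[0,0,0,0,0,0,0.8]]]'
python3 -c "
from h import *
go(565.5,15.5,151,1.739)
p,d=snap('scene','8')
crop('pics/scene8.png','pics/c13.png',230,100,340,182,7)"
```

```text
time_s: 14.85
tcp_pos: [564.4, 16.0, 161.5]
orientation: [0.457, -0.455, -0.54, 0.542]
ft_force: [-0.1, 0.8, 0.3]
grip_width: 72.9
time_s: 15.1
tcp_pos: [565.8, 16.0, 163.6]
orientation: [-0.455, 0.456, 0.541, -0.541]
ft_force: [0.2, 0.4, -0.6]
grip_width: 73.4
t 15.1 tcp [565.8  16.  163.6] ang 1.741 q [ 0.01  0.34  1.66 -0.    1.13 -1.73] w 73.4 F [ 0.2  0.4 -0.6] M [ 0.14 -0.13  0.01]
rows: w [ 0.001  0.002 -0.001] d [-0.004  0.105  0.003]
```

View pics/c13.png

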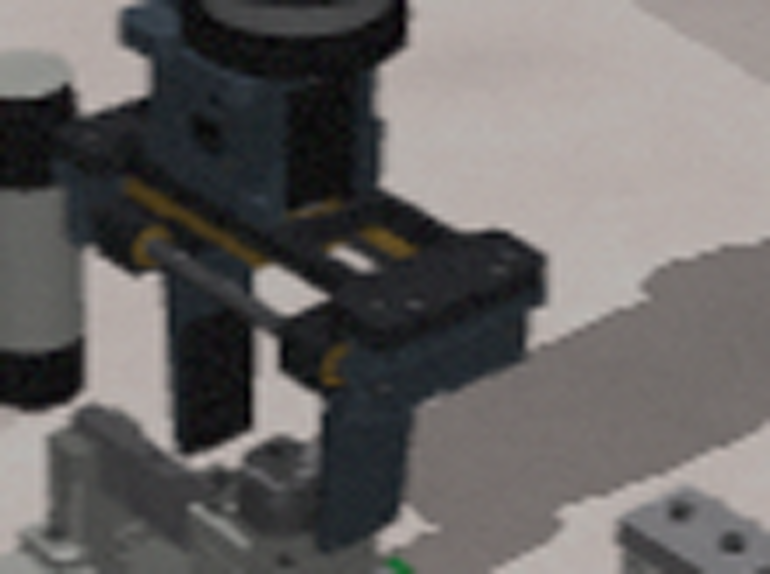

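```bash
python3 -m creep '[[[0,0,0,-0.003,0.05,0.002,0.8],[0,0,0,-0.003,0.1,0.002,0.8],[0,0,0,-0.003,0.105,0.002,0.7],[0,0,0,-0.003,0.105,0.002,0.6],[0,0,0,-0.003,0.105,0.002,0.5]]]' 10
python3 -m creep '[[[0,0,0,0,0,0,0.45],[0,0,0,0,0,0,0.4],[0,0,0,0,0,0,0.3],[0,0,0,0,0,0,0.2],[0,0,0,0,0,0,0.2]]]' 10
python3 -c "
from h import *
go(565.5,15.5,151,1.739)"
```

```text
time_s: 15.57
tcp_pos: [564.9, 15.6, 149.8]
orientation: [0.456, -0.455, -0.54, 0.541]
ft_force: [-0.7, -0.2, 0.2]
grip_width: 56.0
time_s: 15.98
tcp_pos: [565.2, 15.4, 150.3]
orientation: [0.456, -0.456, -0.54, 0.541]
ft_force: [0.5, -0.5, -0.8]
grip_width: 31.7
t 15.98 tcp [565.2  15.4 150.3] ang 1.741 q [ 0.01  0.35  1.68 -0.    1.11 -1.73] w 31.7 F [ 0.5 -0.5 -0.8] M [-0.01 -0.17  0.06]
rows: w [-0.     0.002 -0.001] d [ 0.    -0.006 -0.003]
```

```bash
for i in 1; do python3 -m creep '[[[0,0.05,0,0,0,0,0.2],[0,0.15,0,0,0.001,0,0.2],[0,0.25,0,0,0.001,0,0.2],[0,0.35,0,0,0.002,0,0.2],[0,0.45,0,0,0.002,0,0.2]]]' 10; done
python3 -c "
from h import *
go(565.2,15.4,150,1.739)
p,d=snap('scene','9')
crop('pics/scene9.png','pics/c14.png',230,100,340,182,7)"
```

```text
time_s: 16.4
tcp_pos: [565.1, 15.5, 150.0]
orientation: [-0.57, 0.57, 0.418, -0.418]
ft_force: [0.0, 0.6, 0.4]
grip_width: 32.3
t 16.4 tcp [565.1  15.5 150. ] ang 1.265 q [ 0.01  0.35  1.68 -0.    1.1  -1.26] w 32.3 F [0.  0.6 0.4] M [-0.01 -0.12  0.11]
rows: w [-0.001 -0.453 -0.001] d [-0.     0.    -0.001]
```

View pics/c14.png

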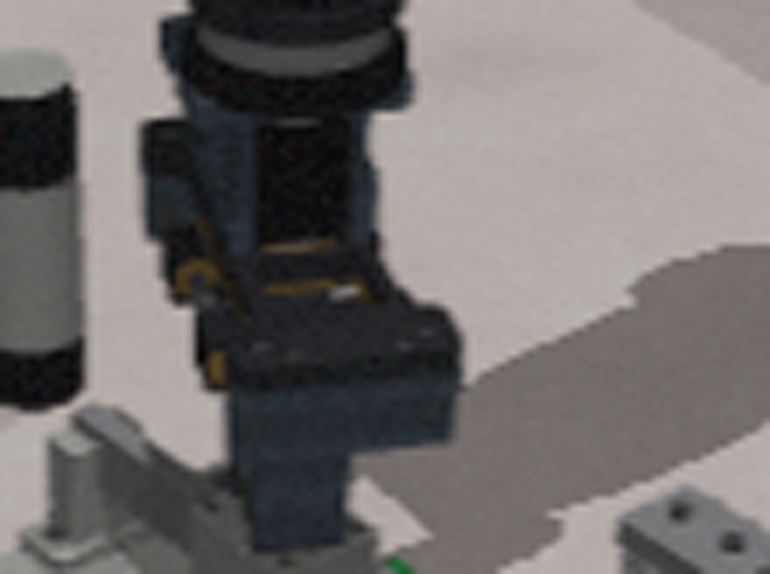

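```bash
python3 -m creep '[[[0,0.1,0,0,0,0,0.2],[0,0.2,0,0,0.001,0,0.2],[0,0.3,0,0,0.001,0,0.2],[0,0.4,0,0,0.002,0,0.2],[0,0.5,0,0,0.002,0,0.2]]]' 10
python3 -c "
from h import *
go(565.2,15.4,150,1.739)"
python3 -m creep '[[[0,0.1,0,0,0,0,0.2],[0,0.2,0,0,0.001,0,0.2],[0,0.3,0,0,0.001,0,0.2],[0,0.4,0,0,0.002,0,0.2],[0,0.5,0,0,0.002,0,0.2]]]' 10
python3 -c "
from h import *
go(565.2,15.4,150,1.739)"
```

```text
time_s: 16.87
tcp_pos: [565.1, 15.6, 149.8]
orientation: [-0.659, 0.659, 0.257, -0.257]
ft_force: [0.2, 0.9, 0.9]
grip_width: 31.5
t 16.87 tcp [565.1  15.6 149.8] ang 0.744 q [ 0.01  0.35  1.69 -0.    1.1  -0.74] w 31.5 F [0.2 0.9 0.9] M [ 0.03 -0.13  0.  ]
rows: w [-0.    -0.951 -0.001] d [-0.    -0.002 -0.002]
time_s: 17.28
tcp_pos: [565.2, 15.6, 149.5]
orientation: [-0.703, 0.703, 0.077, -0.078]
ft_force: [-0.5, 0.3, 0.6]
grip_width: 31.5
t 17.28 tcp [565.2  15.6 149.5] ang 0.22 q [ 0.01  0.35  1.69 -0.    1.1  -0.21] w 31.5 F [-0.5  0.3  0.6] M [-0.04 -0.15  0.09]
rows: w [-0.000e+00 -1.451e+00 -1.000e-03] d [-0.    -0.004 -0.002]
```

```bash
python3 -m creep '[[[0,0.1,0,0,0,0,0.2],[0,0.2,0,0,0.001,0,0.2],[0,0.3,0,0,0.001,0,0.2],[0,0.4,0,0,0.002,0,0.2],[0,0.45,0,0,0.002,0,0.2]]]' 10
python3 -c "
from h import *
go(565.2,15.4,150,1.739)"
python3 -m creep '[[[0,0.1,0,0,0,0,0.2],[0,0.2,0,0,0.001,0,0.2]]]' 10
python3 -c "
from h import *
go(565.2,15.4,150,1.739)"
python3 -m creep '[[[0,0.1,0,0,0,0,0.2],[0,0.2,0,0,0.001,0,0.2]]]' 10
python3 -c "
from h import *
go(565.2,15.4,150,1.739)"
python3 -m creep '[[[0,0.1,0,0,0,0,0.2],[0,0.2,0,0,0.001,0,0.2]]]' 10
python3 -c "
from h import *
go(565.2,15.4,150,1.739)"
```

```text
time_s: 17.7
tcp_pos: [565.1, 15.6, 149.3]
orientation: [-0.701, 0.702, -0.088, 0.088]
ft_force: [-0.9, -1.1, 0.0]
grip_width: 31.7
t 17.7 tcp [565.1  15.6 149.3] ang -0.25 q [ 0.01  0.35  1.69 -0.    1.1   0.26] w 31.7 F [-0.9 -1.1  0. ] M [-0.11 -0.06  0.05]
rows: w [ 0.0e+00 -1.9e+00 -1.0e-03] d [ 0.001 -0.006 -0.001]
time_s: 17.87
tcp_pos: [564.3, 15.2, 149.3]
orientation: [-0.688, 0.689, -0.162, 0.161]
ft_force: [-1.9, -2.3, 3.8]
grip_width: 31.3
t 17.87 tcp [564.3  15.2 149.3] ang -0.46 q [ 0.01  0.35  1.69 -0.    1.1   0.47] w 31.3 F [-1.9 -2.3  3.8] M [-0.22  0.36  0.19]
rows: w [-0.    -2.1   -0.003] d [ 0.006 -0.006  0.005]
time_s: 18.03
tcp_pos: [564.4, 15.2, 149.3]
orientation: [-0.667, 0.669, -0.233, 0.232]
ft_force: [-2.0, -1.7, 3.8]
grip_width: 31.8
t 18.03 tcp [564.4  15.2 149.3] ang -0.669 q [ 0.01  0.35  1.69 -0.    1.1   0.68] w 31.8 F [-2.  -1.7  3.8] M [-0.26  0.36  0.3 ]
rows: w [ 0.    -2.3   -0.003] d [ 0.004 -0.006  0.006]
time_s: 18.2
tcp_pos: [564.5, 15.2, 149.3]
orientation: [-0.639, 0.641, -0.301, 0.3]
ft_force: [-1.4, -1.1, 3.6]
grip_width: 31.7
t 18.2 tcp [564.5  15.2 149.3] ang -0.879 q [ 0.01  0.35  1.69 -0.    1.1   0.89] w 31.7 F [-1.4 -1.1  3.6] M [-0.1   0.28  0.26]
rows: w [ 1.0e-03 -2.5e+00 -3.0e-03] d [ 0.002 -0.006  0.005]
```

```bash
python3 -m creep '[[[0,0.1,0,0,0,0,0.2],[0,0.2,0,0,-0.003,0,0.2],[0,0.3,0,0,-0.003,0,0.2],[0,0.4,0,0,-0.003,0,0.2]]]' 10
python3 -c "
from h import *
go(565.2,15.4,150,1.739)"
python3 -m creep '[[[0,0.1,0,0,0,0,0.2],[0,0.2,0,0,0,0,0.2],[0,0.3,0,0,0,0,0.2],[0,0.4,0,0,0,0,0.2]]]' 10
python3 -c "
from h import *
go(565.2,15.4,150,1.739)
p,d=snap('scene','10')
crop('pics/scene10.png','pics/c15.png',230,100,340,182,7)
p,d=snap('top','10')
crop('pics/top10.png','pics/c16.png',180,150,320,255,5,2)"
```

```text
time_s: 18.53
tcp_pos: [565.7, 15.4, 149.5]
orientation: [-0.563, 0.563, -0.427, 0.428]
ft_force: [2.0, -1.3, 0.7]
grip_width: 31.5
t 18.53 tcp [565.7  15.4 149.5] ang -1.298 q [ 0.01  0.35  1.69 -0.    1.1   1.31] w 31.5 F [ 2.  -1.3  0.7] M [-0.17 -0.25  0.23]
rows: w [ 2.0e-03 -2.9e+00  1.0e-03] d [-0.001 -0.004 -0.004]
time_s: 18.87
tcp_pos: [566.2, 14.6, 149.6]
orientation: [-0.462, 0.462, -0.534, 0.536]
ft_force: [2.7, -3.7, -0.7]
grip_width: 31.6
t 18.87 tcp [566.2  14.6 149.6] ang -1.716 q [ 0.01  0.35  1.68 -0.    1.1   1.72] w 31.6 F [ 2.7 -3.7 -0.7] M [-0.6  -0.28  0.28]
rows: w [-0.004  2.7   -0.003] d [-0.005 -0.003 -0.009]
```

View pics/c15.png

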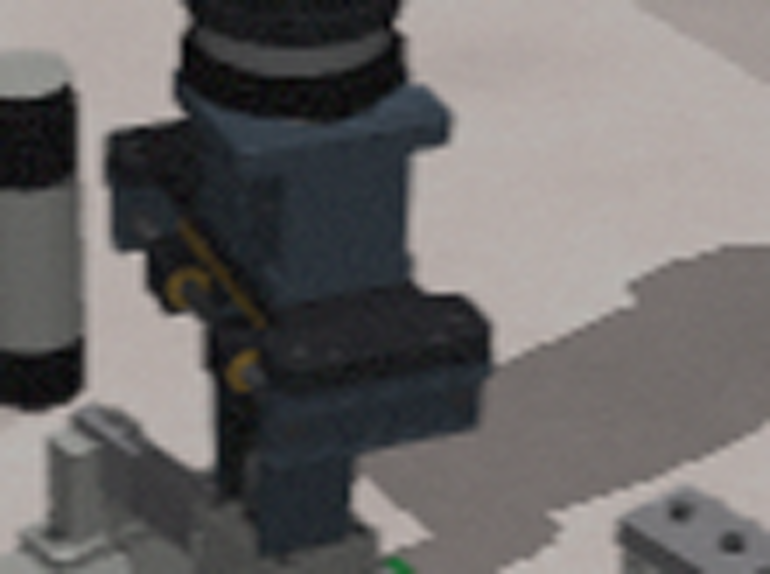

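View pics/c16.png

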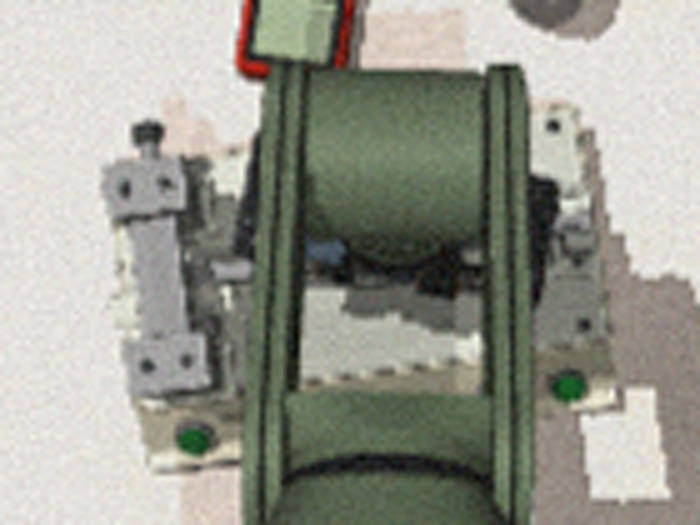

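```bash
python3 -m creep '[[[0,0,0,0,0,0,0.2],[0,-0.1,0,0,0,0,0.2],[0,-0.2,0,0,-0.001,0,0.2],[0,-0.3,0,0,-0.001,0,0.2],[0,-0.4,0,0,-0.002,0,0.2]]]' 15
python3 -c "
from h import *
go(565.2,15.4,150,1.739)"
python3 -m creep '[[[0,-0.1,0,0,0,0,0.2],[0,-0.2,0,0,-0.001,0,0.2],[0,-0.3,0,0,-0.001,0,0.2],[0,-0.4,0,0,-0.002,0,0.2],[0,-0.5,0,0,-0.002,0,0.2]]]' 15
python3 -c "
from h import *
go(565.2,15.4,150,1.739)"
python3 -m creep '[[[0,-0.1,0,0,0,0,0.2],[0,-0.2,0,0,-0.001,0,0.2],[0,-0.3,0,0,-0.001,0,0.2],[0,-0.4,0,0,-0.002,0,0.2],[0,-0.5,0,0,-0.002,0,0.2]]]' 15
python3 -c "
from h import *
go(565.2,15.4,150,-0.066)"
```

```text
time_s: 19.38
tcp_pos: [565.4, 16.3, 149.8]
orientation: [0.566, -0.565, 0.425, -0.424]
ft_force: [2.2, 1.0, 1.5]
grip_width: 31.6
t 19.38 tcp [565.4  16.3 149.8] ang -1.288 q [0.01 0.35 1.69 0.   1.1  1.3 ] w 31.6 F [2.2 1.  1.5] M [ 0.08 -0.29 -0.06]
rows: w [-2.000e-03 -2.891e+00  1.000e-03] d [ 0.007 -0.002 -0.004]
time_s: 19.8
tcp_pos: [564.9, 17.2, 150.0]
orientation: [0.657, -0.655, 0.264, -0.263]
ft_force: [0.3, 2.9, 3.3]
grip_width: 31.4
t 19.8 tcp [564.9  17.2 150. ] ang -0.765 q [0.01 0.35 1.69 0.   1.1  0.77] w 31.4 F [0.3 2.9 3.3] M [ 0.49 -0.06 -0.08]
rows: w [-4.000e-03 -2.391e+00  1.000e-03] d [ 0.012 -0.    -0.009]
time_s: 20.22
tcp_pos: [564.1, 17.8, 150.2]
orientation: [0.703, -0.701, 0.086, -0.084]
ft_force: [-1.2, 4.1, 3.6]
grip_width: 31.4
t 20.22 tcp [564.1  17.8 150.2] ang -0.241 q [0.01 0.35 1.69 0.   1.11 0.25] w 31.4 F [-1.2  4.1  3.6] M [ 0.75  0.26 -0.06]
rows: w [-0.003 -0.167 -0.003] d [ 0.014  0.002 -0.017]
```

```bash
python3 -m creep '[[[0,-0.07,0,0,0,0.004,0.2],[0,-0.135,0,0,0,0.008,0.2],[0,-0.135,0,0,0,0.012,0.2],[0,-0.135,0,0,0,0.012,0.2],[0,-0.135,0,0,0,0.012,0.2]]]' 15
python3 -c "
from h import *
go(565.2,15.4,150,-0.066)
p,d=snap('scene','11')
crop('pics/scene11.png','pics/c17.png',230,100,340,182,7)
W=cloud('scene',d); print(W[170:180,250:290:4].round(0).tolist()[0:10:5])"
```

```text
time_s: 20.63
tcp_pos: [563.9, 17.9, 150.3]
orientation: [0.707, -0.706, 0.038, -0.035]
ft_force: [-1.6, 0.5, 5.9]
grip_width: 31.8
t 20.63 tcp [563.9  17.9 150.3] ang -0.104 q [0.01 0.35 1.68 0.   1.11 0.11] w 31.8 F [-1.6  0.5  5.9] M [0.1  0.44 0.07]
rows: w [-0.001 -0.036 -0.004] d [ 0.013  0.002 -0.02 ]
[[[584.0, -60.0, 121.0], [579.0, -45.0, 128.0], [572.0, -36.0, 132.0], [592.0, 22.0, 172.0], [587.0, 34.0, 178.0], [573.0, 30.0, 171.0], [561.0, 30.0, 167.0], [549.0, 30.0, 163.0], [542.0, 37.0, 165.0], [397.0, -165.0, -1.0]], [[569.0, -90.0, 82.0], [581.0, -43.0, 114.0], [593.0, 3.0, 145.0], [586.0, 12.0, 148.0], [586.0, 33.0, 161.0], [573.0, 29.0, 155.0], [562.0, 32.0, 153.0], [551.0, 33.0, 150.0], [542.0, 38.0, 150.0], [413.0, -140.0, -0.0]]]
```

View pics/c17.png

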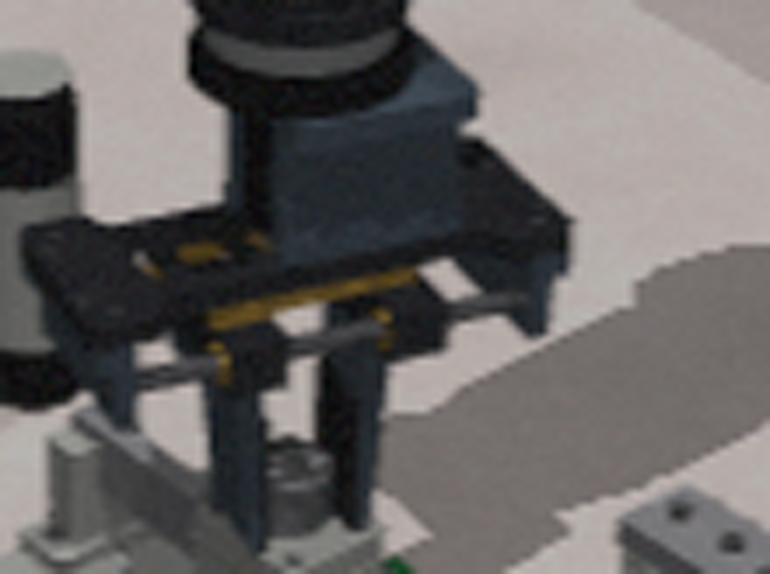

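```bash
python3 -m creep '[[[0,0,0,0,0,0,0.2],[0,0,0,0,0,0,0.2],[0,0,0,0,0,0,0.2],[0,0,0,0,0,0,0.2]]]' 15
python3 -c "
from h import *
go(565.2,15.4,150,-0.066)
p,d=snap('top','12')
crop('pics/top12.png','pics/c18.png',180,110,380,255,4,2)"
```

```text
time_s: 21.02
tcp_pos: [563.9, 17.9, 150.3]
orientation: [0.707, -0.706, 0.038, -0.035]
ft_force: [-2.7, 0.1, 5.4]
grip_width: 31.8
t 21.02 tcp [563.9  17.9 150.3] ang -0.104 q [0.01 0.35 1.68 0.   1.11 0.11] w 31.8 F [-2.7  0.1  5.4] M [0.05 0.44 0.05]
rows: w [-0.001 -0.036 -0.004] d [ 0.013  0.002 -0.02 ]
```

View pics/c18.png

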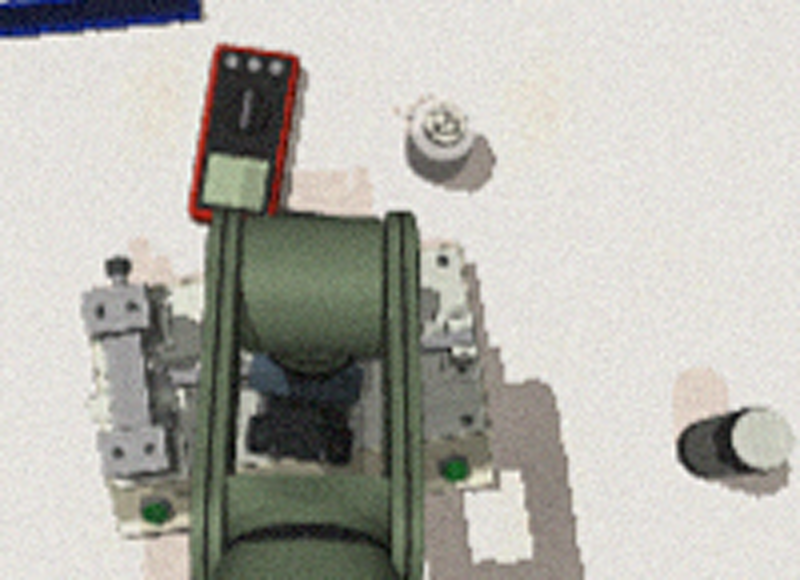

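```bash
python3 -c "
from h import *
env.close_job()
go(565.2,15.4,150,-0.066)"
```

```text
the job is handed in; nothing more can be done
the job is handed in; nothing more can be done
```

I fitted the stop on the gauge bar with its anvil to the cutting head, screwed the nut home and backed it off. I then handed the job in with the gripper still holding the nut, at about 21 s of the 72 s allowed. The system gave no verdict.

**Seating:** Lowering the stop further brought no travel, and the force on it rose by about 8 N. With the arm moved aside, the top camera put the block top at about 149 mm, as it should be when seated. The stop was then along the bar's line to about 0.01 rad.

**Nut:** I turned it clockwise 3.46 rad in all. It bottomed after about 2 rad, shown by the moment rising from about 0.1 to 0.25–0.3 N m, and the pads slipped on it after that. I then backed it off 1.61 rad at the wrist. The stop's yaw play on the bar means the nut itself is probably 1.5–1.6 rad off bottom, but I could not measure its angle directly.

**Last state:** The fingers read 31.8 mm on the 32 mm nut, with the grip set to 15 N. The tool was steady and pressing down with about 5 N. The last top picture showed the can, bottle and meter where they had been; I judged that by eye.

**Disagreements:**
- The top camera and the arm differed by about 4–5 mm at the bar. The stop touched the bar sideways at about 6 N on the way down, and I corrected that by feel.
- The nut was gripped 1–2 mm off its axis, so the tool swung slightly sideways while turning.
- I did not re-measure the stop's tilt and yaw after backing off, because the arm hid it from the top camera.

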